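# Open the medicine cabinet past its hidden safety catch

### The job

At the vaccination table, open the wide medicine cabinet: reach into the gap behind the top of its door, press the hidden spring catch down and, while it is down, pull the door open to about 50 degrees, then let go and leave it standing open. Leave the narrow cabinet shut, and do not knock the bottle or the yellow sharps bin about.

Things in the scene. Friction and masses are not known exactly. Their poses are not given: they have to be found in the camera images.
- wide_cabinet: The wide cabinet: white, 260 mm wide (y), 200 deep (x), 220 high, fixed. Origin: centre of its underside; x points away from the robot, y to its left, z up. One plain white door without a handle, 12 mm thick, covers its front, back face at x = -100, top edge at z = 220. Behind the door's top a gap over the whole width: inner walls at y = -122 and +122, the top panel begins at x = -40.
- wide_pad (a point): Centre of the top of the wide cabinet's catch pad: flat, black, 46 (x) by 44 (y) mm, seen from above in the gap, 25 mm below the door's top edge (z = 195 in the cabinet). Axes as the cabinet's; it goes straight down when pressed and does not move with the door. From it the shut door's back face is at x = -26.5 mm, a guide behind it at x = +30.5; the gap is clear between them.
- wide_hinge (a point): Point on the vertical hinge axis of the wide cabinet's door, at the door's top edge: the cabinet's left front corner (x = -112, y = +130, z = 220 mm in the cabinet), 190 mm to the left (+y) of the pad's centre. The door's free edge is 260 mm from it, to the right (-y) when shut. Axes turn with the door; shut, as the cabinet's.
- wide_door (a joint): Hinge of the wide cabinet's door, rad: 0 shut, grows as the free edge swings towards the robot, 1.4 at its stop. It turns lightly (under 2 N at the pad's place) and stays where it is left. While the catch is up the door has only 2 mm of play; it cannot be forced.
- wide_catch (a joint): How far the wide cabinet's catch pad is pressed down, m: 0 up, 0.020 at its stop; a spring of 2 N rising to 5 N lifts it again. From 0.009 on the door is free; keep it down for the first 15 mm of the door's travel at the pad, after that it may rise.
- narrow_door (a joint): Hinge of the door of the narrow cabinet, rad, 0 shut: a white cabinet of the same build, but only 170 mm wide, with a blue vial rack on its top. The two stand side by side, either way round, some 380 mm apart. It is to stay shut.
- bottle: Disinfectant bottle, clear with a white cap, 66 mm across, 180 mm high, standing loose at one side of the work; origin at the centre of its underside. To be left alone.
- sharps: Sharps bin, yellow plastic tub with a lid, 96 mm across, 118 mm high, standing loose at the other side; origin at the centre of its underside. To be left alone.

How it is judged:
By the outcome, as a careful person would: the job done as asked, in the order asked, and still so for the second after the job is handed in, with the robot touching nothing.
It also fails if it takes over 35 s, if anything falls off the work surface, if the arm or the gripper's body presses on something with over 40 N, if the wrist force passes 120 N, or if a joint passes its speed limit or range.

### The arm

A 7-joint arm with a two-finger parallel gripper is mounted at the origin on the work surface. World frame = base frame: x ahead of the robot, y to its left, z up, the work surface at z = 0. Lengths are in mm, angles in rad, forces in N, time in s.
With the tool pointing down it reaches from about 400 to 875 mm from the base axis. Payload 19.3 kg.
Tool frame: the origin (TCP) lies at the very end of the fingers, on their centre line; the grasp point (between the pads) lies 19 mm behind it (grip_point_offset is the z of the grasp point in the tool frame, in mm); z points along the fingers, y is the line along which they close (so a half turn about z gives the same grasp; the last joint's range is limited). The gripper opens to 85 mm and grips with 20 to 120 N. Pads are 22 mm wide; open, the fingers measure 114 mm over their backs; the gripper's body (76 mm by 85 mm) begins 54 mm behind the grasp point. The pads swing forward as they close: fully open they stand 13 mm farther back than shut.
Start: joints at [1.105, 0.521, -0.036, 1.599, 0.021, 1.021, -0.113], TCP at [240.939, -576.683, 231.291] pointing down, gripper open.
Joint ranges: [-2.91, 2.91], [-0.3, 2.13], [-1.5, 1.42], [0.17, 2.43], [-1.26, 4.41], [0.16, 1.93], [-2.52, 2.52]. Speed limits (rad/s): [1.89, 1.89, 2.39, 2.39, 3.01, 3.01, 3.01].

### API

Orientations are given as a 3x3 rotation matrix whose columns are the frame's x, y, z axes.
In Python, from workcell import movep, movel, goto_joints, open_gripper, clamp, wait, inverse_kinematics, read_state, camera, PlanningError, finish_job, grip_point_offset gives the robot as it stands. Calls block until the motion is done:
- movep(position, orientation): joint-space move of the TCP to a pose.
- movel(position, frame=None, max_speed=150, guard=None): straight line of the TCP; frame=None keeps the orientation; max_speed is the mean speed in mm/s. With guard (N) it stops when the force on the tool has changed by that much, and returns True; else False.
- goto_joints(angles): joint-space move.
- open_gripper() and clamp(): open the fingers fully, or close them until they stop; the grip force is fixed at half the most.
- wait(seconds).
- inverse_kinematics(position, orientation): joint angles nearest the present ones, or None.
- read_state(): the state.
- camera(name): name is "scene" or "top"; returns a dict with "image" (400x640x3 uint8, blue, green, red), "range_z" (400x640 float32, mm along the optical axis (not along the pixel's ray), 0 where there is no reading), "fx", "fy", "cx", "cy" (pixels), "dist_coeffs" ([k1, k2, p1, p2, k3] as OpenCV has them; the pictures are not rectified), "cam_to_world" (4x4, takes a point from camera to world coordinates). Camera axes: x right, y up, looking along -z (the intrinsics and any distortion apply to the point x, -y, -z); pixel columns grow to the right and rows downward; lengths in mm; the calibration is good to about 2 mm. A picture is of the moment at which its call begins.
A pose or a line that the arm cannot do raises PlanningError and nothing moves.
- finish_job(): hands the job in; it is judged then, once.
The state is a dict: "time": time; "qpos": joint angles; "qvel": joint speeds; "joint_efforts": joint torques, N m; "eef_pos": TCP position; "tool_rot": TCP orientation; "ft_force": force on the tool from outside, world axes, zero at the start; "torque": the same for the moment, N m; "finger_gap": finger opening in mm; "gripper_force": force on a finger pad.
Only numpy, scipy, OpenCV 4.12 (cv2) and the standard library are available. Lean on these libraries where they do the work, as an engineer would, in place of code of your own. Each camera call takes 0.05 s, during which the arm holds its last target. There are 200 camera calls.

## Working session

There is one attempt and no reset: what is moved stays moved. The work goes in short steps, each a Python script; the robot and the scene stay as the last script left them, time stands still between calls to the robot, and variables do not carry over. Pictures are saved under pics/ and viewed, at most 10 in all, crops included, and the job is handed in when it is done.

```bash
ls; mkdir -p pics
python3 - <<'E'
from workcell import *
import cv2,numpy as np
for n in ("scene","top"):
    c=camera(n); cv2.imwrite(f"pics/{n}0.png",c["image"]); np.savez(f"{n}0.npz",**c)
    print(n,c["fx"],c["fy"],c["cx"],c["cy"],c["dist_coeffs"],np.round(c["cam_to_world"],3).tolist(),(c["range_z"]>0).mean())
s=read_state();print(s["time"],s["tool_rot"],s["finger_gap"])
E
```

```text
pics
scene 369.17395484982586 369.17395484982586 311.5522659513692 199.94309251053596 [0.029281 0.       0.       0.       0.      ] [[-0.945, -0.299, 0.134, 744.546], [0.328, -0.869, 0.371, 521.028], [0.005, 0.394, 0.919, 1400.309], [0.0, 0.0, 0.0, 1.0]] 0.99601171875
top 406.35436211249 406.35436211249 317.7557002474984 207.56981783496056 [-0.09082498  0.          0.          0.          0.        ] [[-0.047, 0.97, -0.237, 248.679], [-0.999, -0.047, 0.007, -3.553], [-0.005, 0.237, 0.972, 1493.97], [0.0, 0.0, 0.0, 1.0]] 0.99605859375
0.1 [[ 9.22710571e-01  3.85493178e-01 -4.60259140e-04]
 [ 3.85493445e-01 -9.22710125e-01  9.10058879e-04]
 [-7.38642797e-05 -1.01714783e-03 -9.99999480e-01]] 85.38552924051844
```

View pics/top0.png

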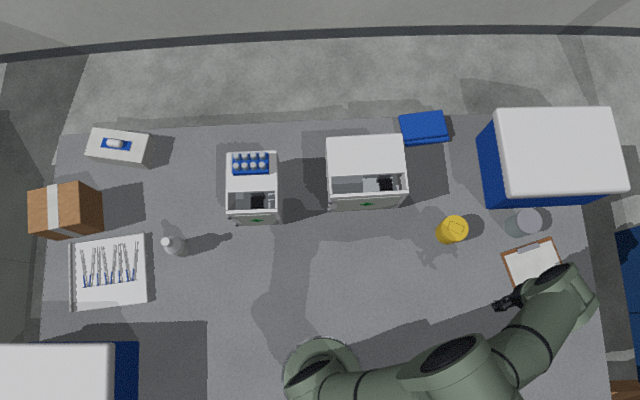

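View pics/scene0.png

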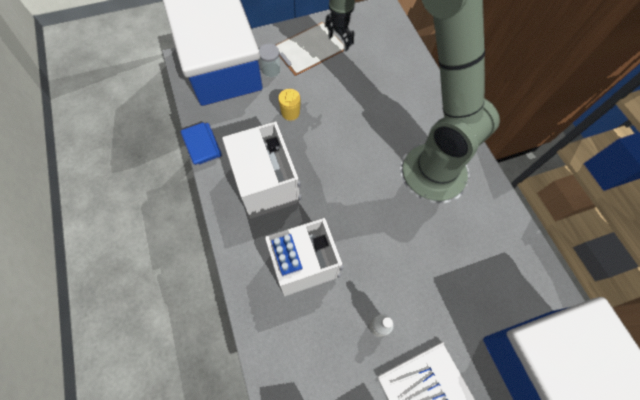

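The top view shows the wide cabinet at cols 325-408, rows 134-210, with its dark pad near (385,183). The narrow one with the blue rack is at cols 225-280, the bottle at (172,245) and the sharps bin at (452,229). The scene view has the wide pad near (272,145). Next I'll zoom in and measure.

```bash
cat > h.py <<'E'
import numpy as np,cv2
def pts(c,px,z=None):
    """pixels (N,2)-> world, by range, or on plane z"""
    K=np.array([[c["fx"],0,c["cx"]],[0,c["fy"],c["cy"]],[0,0,1]],float)
    px=np.asarray(px,float).reshape(-1,2)
    u=cv2.undistortPoints(px.reshape(-1,1,2),K,np.asarray(c["dist_coeffs"],float)).reshape(-1,2)
    d=np.c_[u[:,0],-u[:,1],-np.ones(len(u))]; T=np.asarray(c["cam_to_world"]); w=d@T[:3,:3].T; o=T[:3,3]
    if z is None: s=c["range_z"][px[:,1].round().astype(int),px[:,0].round().astype(int)]
    else: s=(z-o[2])/w[:,2]
    return o+w*s[:,None]
def cloud(c):
    v,u=np.mgrid[:400,:640]; return pts(c,np.c_[u.ravel(),v.ravel()]).reshape(400,640,3)
E
python3 - <<'E'
from h import *
t=dict(np.load("top0.npz"));s=dict(np.load("scene0.npz"))
a=cv2.resize(t["image"][125:220,315:420],None,fx=5,fy=5,interpolation=cv2.INTER_CUBIC)
b=cv2.resize(s["image"][115:220,215:305],None,fx=5,fy=5,interpolation=cv2.INTER_CUBIC)
o=np.zeros((525,525+450,3),np.uint8);o[:475,:525]=a;o[:,525:]=b
cv2.imwrite("pics/z.png",cv2.resize(o,None,fx=.82,fy=.82))
for n,c,r in(("top",t,(125,220,315,420)),("scene",s,(115,220,215,305))):
    P=cloud(c)[r[0]:r[1],r[2]:r[3]]; im=c["image"][r[0]:r[1],r[2]:r[3]]
    m=(P[...,2]>205)&(P[...,2]<235)
    x,y=P[m][:,0],P[m][:,1]
    print(n,"top z",np.median(P[m][:,2]),cv2.minAreaRect(np.c_[x,y].astype(np.float32)),cv2.boxPoints(cv2.minAreaRect(np.c_[x,y].astype(np.float32))).round().tolist())
    d=(im.max(2)<45)&(P[...,2]>150)
    nl,l,st,ce=cv2.connectedComponentsWithStats(d.astype(np.uint8))
    for i in range(1,nl):
        if st[i,4]>8: print(st[i],ce[i]+[r[2],r[0]],np.median(P[l==i],0).round(1),P[l==i].min(0).round(),P[l==i].max(0).round())
P=cloud(t);im=t["image"];h=cv2.cvtColor(im,cv2.COLOR_BGR2HSV)
m=(h[...,0]>18)&(h[...,0]<35)&(h[...,1]>150)&(P[...,2]>90)
print("sharps",np.median(P[m],0))
Q=P[232:256,158:190];m=Q[...,2]>120;print("bottle",Q[m].mean(0))
E
```

```text
top top z 219.68950763352825 ((699.7465209960938, -180.8775634765625), (216.052978515625, 262.5668029785156), 0.2501331567764282) [[591.0, -50.0], [592.0, -313.0], [808.0, -312.0], [807.0, -49.0]]
[ 63  53  15  12 139] [385.28776978 183.75539568] [ 636.5 -242.4  194.9] [ 249. -263.  150.] [ 665.   -4. 1494.]
scene top z 217.74899007083013 ((697.81103515625, -182.30982971191406), (211.3752899169922, 265.94085693359375), 0.786850094795227) [[590.0, -51.0], [594.0, -317.0], [805.0, -314.0], [802.0, -48.0]]
[52 23 12 12 89] [272.2247191  142.59550562] [ 633.9 -238.2  193.1] [ 612. -259.  173.] [ 745.  521. 1400.]
sharps [ 487.99529456 -482.13755067  111.64985242]
bottle [474.46180086 490.11858377 153.69991229]
```

View pics/z.png

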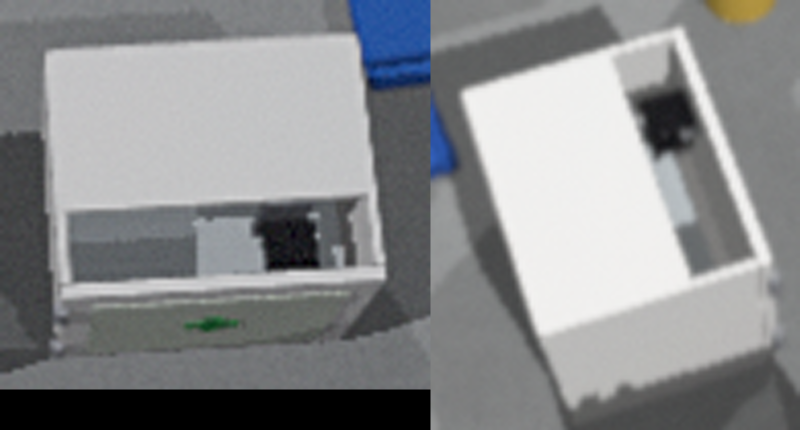

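The crops confirm the layout: door along the front (x≈593), black pad at about (632,-241,195), hinge at about (593,-51). Next I'll close the fingers, line them up across the door, hover above the gap and check.

```bash
cat >> h.py <<'E'
H=np.array([593.,-51.])
def pose(th,dx,z,sgn,r=190.):
    """tool at dx behind the door's front plane, r from the hinge, door angle th"""
    c,s=np.cos(-th),np.sin(-th); R=np.array([[c,-s],[s,c]])
    p=H+R@[dx,-r]; y=sgn*(R@[1,0]); x=sgn*(R@[0,1])
    return [p[0],p[1],z],np.array([[x[0],y[0],0],[x[1],y[1],0],[0,0,-1.]])
E
python3 - <<'E'
from workcell import *
from h import *
for g in(1,-1):
    for th,z in((0,180),(0,290),(.45,180),(.9,180),(.9,290)):
        q=inverse_kinematics(*pose(th,30.5,z,g)); print(g,th,z,None if q is None else np.round(q,2))
clamp(); s=read_state(); print(s["finger_gap"],s["time"])
try:
    movep(*pose(0,30.5,290,1)); 
except PlanningError as e: print(e); movep(*pose(0,30.5,290,-1))
movel(pose(0,30.5,235,1)[0])
s=read_state(); print(s["time"],s["eef_pos"],s["ft_force"],s["qpos"])
t=camera("top");c=camera("scene");np.savez("s1.npz",**c)
a=cv2.resize(t["image"][125:220,315:420],None,fx=4,fy=4,interpolation=cv2.INTER_CUBIC)
b=cv2.resize(c["image"][115:220,215:305],None,fx=4,fy=4,interpolation=cv2.INTER_CUBIC)
o=np.zeros((420,780,3),np.uint8);o[:380,:420]=a;o[:,420:]=b
cv2.imwrite("pics/z1.png",o)
E
```

```text
1 0 180 [ 0.51  0.66 -0.36  1.51  0.26  1.02  0.08]
1 0 290 [ 0.51  0.57 -0.38  1.39  0.21  1.23  0.12]
1 0.45 180 [ 0.51  0.53 -0.29  1.74  0.18  0.89 -0.3 ]
1 0.9 180 [ 0.47  0.4  -0.24  1.96  0.13  0.79 -0.75]
1 0.9 290 [ 0.49  0.27 -0.26  1.83  0.08  1.05 -0.7 ]
-1 0 180 [-0.06  0.72  0.57  1.54 -0.43  1.01 -2.51]
-1 0 290 [-0.15  0.65  0.74  1.43 -0.44  1.23 -2.51]
-1 0.45 180 [-0.35  0.83  1.12  1.79 -0.85  1.09 -2.52]
-1 0.9 180 [ 1.15  0.72 -1.27  1.93  0.78  1.11  1.79]
-1 0.9 290 [ 1.19  0.52 -1.27  1.8   0.53  1.22  2.01]
-0.04092050763102535 0.8667
3.2417 [ 623.56968033 -241.41526781  235.5322743 ] [ 0.4685781  -0.03538554  0.36969219] [ 0.51337311  0.61030751 -0.37348618  1.45497801  0.23448927  1.12012327
  0.09839989]
```

View pics/z1.png

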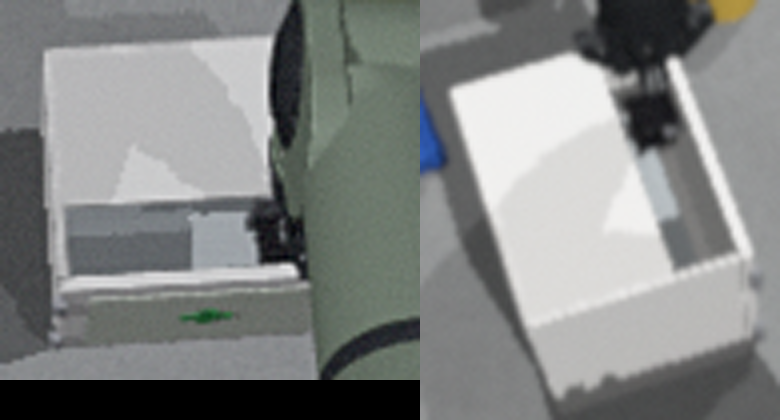

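In the scene crop the closed fingertips are above the pad (about (650,110)), inside the gap and clear of the door edge. Now I'll press with a guard.

Run:
```python
from workcell import *
from h import *
f=lambda m:print(m,round(read_state()["time"],2),np.round(read_state()["eef_pos"],1),np.round(read_state()["ft_force"],2))
print(movel(pose(0,30.5,202,1)[0],max_speed=80,guard=8)); f("above")
for z in(190,185,180):
    print(movel(pose(0,30.5,z,1)[0],max_speed=40,guard=8)); f(z)
```

```text
False
above 3.9 [ 623.5 -240.9  201.8] [ 0.58 -0.06 -0.12]
False
190 4.35 [ 623.5 -241.   190. ] [-0.11 -0.24  2.31]
False
185 4.62 [ 623.5 -241.   185. ] [ 0.44 -0.64  3.22]
False
180 4.9 [ 623.5 -241.   180.1] [-0.85 -0.2   4.76]
```

The pad is about 15 mm down, and the force matches the spring. Now I'll pull along the arc, guarded.

Run:
```python
from workcell import *
from h import *
f=lambda m:print(m,round(read_state()["time"],2),np.round(read_state()["eef_pos"],1),np.round(read_state()["ft_force"],2))
for th in(.025,.05,.08,.11,.14):
    p,R=pose(th,30.5,180,1)
    g=movel(p,R,max_speed=30,guard=12); f((th,g))
    if g: break
c=camera("scene");np.savez("s2.npz",**c)
cv2.imwrite("pics/z2.png",cv2.resize(c["image"][90:240,215:365],None,fx=4,fy=4,interpolation=cv2.INTER_CUBIC))
```

```text
(0.025, False) 5.21 [ 618.5 -241.8  180.3] [-1.08  0.29  4.23]
(0.05, False) 5.52 [ 613.8 -242.4  180.1] [ 0.37 -0.6   5.51]
(0.08, False) 5.86 [ 608.1 -243.   180.1] [-0.02 -1.18  5.97]
(0.11, False) 6.2 [ 602.4 -243.3  180. ] [ 0.55 -0.38  4.59]
(0.14, False) 6.54 [ 596.5 -243.4  179.9] [-0.05 -0.2   3.88]
```

View pics/z2.png

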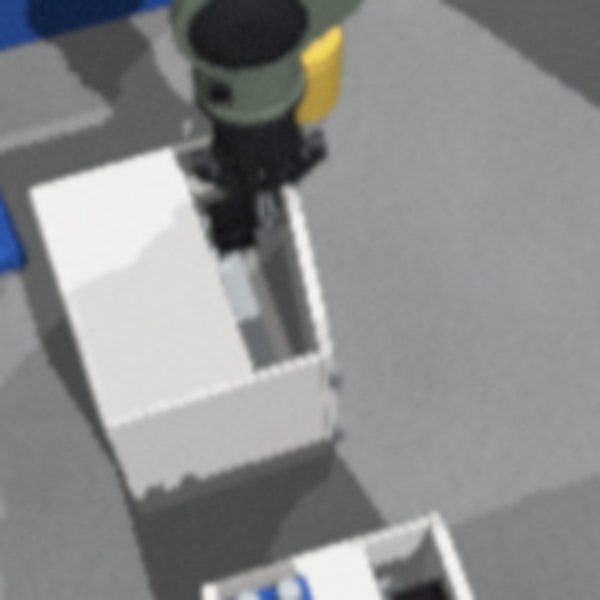

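The door's free edge appears moved out: its top rail runs from (325,350) to (292,190), tilted slightly towards the robot. I'll measure the angle from range.

```bash
cat >> h.py <<'E'
def door(c):
    P=cloud(c).reshape(-1,3); im=c["image"].reshape(-1,3)
    m=(abs(P[:,2]-219)<5)&(im.min(1)>120)&(P[:,0]<630)&(P[:,0]>330)&(P[:,1]<-70)&(P[:,1]>-305)
    q=P[m][:,:2].astype(np.float32)
    v=cv2.fitLine(q,cv2.DIST_HUBER,0,.01,.01).ravel(); v=v*np.sign(-v[1]) if 0 else v
    print(len(q),"dir",v[:2],"angle deg",np.degrees(np.arctan(v[0]/v[1])),"mean",v[2:])
E
python3 - <<'E'
from h import *
for n in("scene0","s1","s2"): door(dict(np.load(n+".npz")))
E
```

```text
178 dir [ 0.01315814 -0.99991345] angle deg -0.75392735 mean [ 598.515   -183.69234]
156 dir [ 0.01101014 -0.9999394 ] angle deg -0.6308474 mean [ 598.25275 -168.60872]
116 dir [0.12611166 0.9920161 ] angle deg 7.2449565 mean [ 584.0711  -149.35393]
```

The door has opened about 7.9° (26 mm at the pad), so the finger carries it as commanded. I'll continue to 50°, back off, lift and check.

Run:
```python
from workcell import *
from h import *
f=lambda m:print(m,round(read_state()["time"],2),np.round(read_state()["eef_pos"],1),np.round(read_state()["ft_force"],2))
ok=True
for th in np.linspace(.14,.875,9)[1:]:
    p,R=pose(th,30.5,180,1)
    g=movel(p,R,max_speed=40,guard=12); f((round(th,3),g))
    if g: ok=False;break
if ok:
    wait(.2)
    movel(pose(th,42,180,1)[0],max_speed=40,guard=12); f("off")
    movel(pose(th,42,300,1)[0],max_speed=120,guard=12); f("up")
c=camera("scene");door(c)
cv2.imwrite("pics/z3.png",cv2.resize(c["image"][60:360,200:500],None,fx=2,fy=2))
```

```text
(np.float64(0.232), False) 7.18 [ 578.9 -242.8  179.9] [-0.46  0.07 -0.34]
(np.float64(0.324), False) 7.78 [ 561.6 -240.8  180. ] [-0.81  1.36 -0.54]
(np.float64(0.416), False) 8.37 [ 544.3 -237.1  180.1] [-0.38 -0.32  0.05]
(np.float64(0.508), False) 8.96 [ 527.5 -231.8  180. ] [ 0.27  0.85 -0.47]
(np.float64(0.599), False) 9.55 [ 511.2 -225.1  180. ] [ 0.97 -1.11 -0.5 ]
(np.float64(0.691), False) 10.14 [ 495.5 -216.8  180.1] [ 0.28  0.71 -0.73]
(np.float64(0.783), False) 10.73 [ 480.8 -207.2  180.1] [ 0.27  0.71 -0.96]
(np.float64(0.875), False) 11.32 [ 466.9 -196.2  180. ] [-0.53 -0.43  0.  ]
off 11.97 [ 474.1 -205.2  179.9] [-0.18 -0.79 -0.53]
up 13.12 [ 473.8 -204.9  299.4] [-0.16  0.08 -0.2 ]
176 dir [0.76156217 0.64809185] angle deg 49.602104 mean [ 489.76508 -145.2947 ]
```

View pics/z3.png

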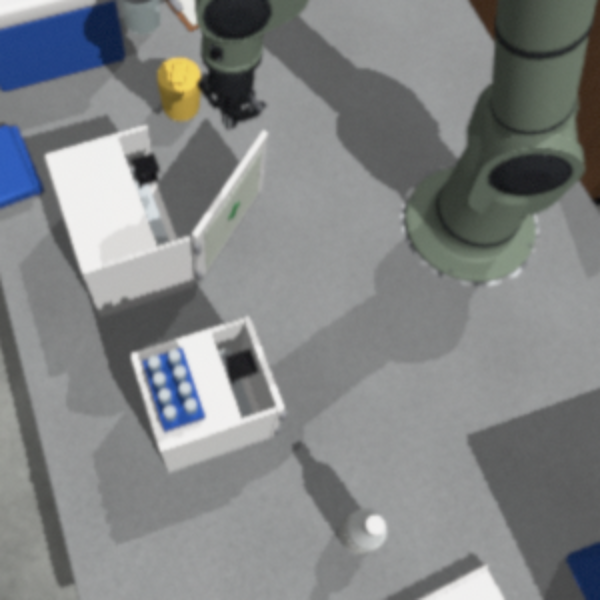

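The picture shows the wide door standing open at about 50° (edge from (197,250) to (265,140)) and the gripper free above it. The narrow cabinet is shut, and the bottle (368,530) and bin (180,85) are undisturbed.

Run:
```python
from workcell import *
print(finish_job())
```

```text
the job is handed in; nothing more can be done
None
```

The wide cabinet's door is open at about 50° (measured 49.6°) and released, with the gripper clear above it; the narrow cabinet, bottle and sharps bin look undisturbed in the last picture, and the job was handed in after about 13 s of robot time.

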